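# Clear the way and draw out the capacitor tray

### The job

The white solder spool stands in the way of the blue parts tray: gently push it aside over the bench, still standing, until it is wholly clear of the straight path along which that tray slides out. Then hook a fingertip behind the blue tray's front lip and draw the tray all the way out, and leave it there. Grip, pinch or lift nothing, do not let the tray run into the spool, and leave the orange tray, the teal bottle and everything else on the bench where they are.

Things in the scene. Friction and masses are not known exactly. Their poses are not given: they have to be found in the camera images.
- blue_rack: fixed low rack, dark steel, clear cover, holding the blue tray; 244 long (x) x 100 wide (y) x 60 mm high. Origin: centre of its underside, on the bench. z up; -x is out of its front, the way the tray slides (its path is a strip 100 mm wide, 50 mm either side of the rack's x axis). The cover spans rack x -60 to +120 mm; in front of it the tray is open from above.
- blue_tray (a joint): how far the blue tray is drawn out, m: 0 shut, 0.12 all the way out at its stop; starts between 0 and 0.015. Slides on rails against a steady drag of about 2 N plus a little damping (4 N s/m), and stays where left. The tray's front is an upright 100 mm wide, 6 mm thick plate, the lip, its top 52 mm above the bench; its top 4 mm is turned 5 mm inward, as far as blue_edge.
- blue_edge (a point): on the blue tray, moving with it: the middle of the top rear edge of its front lip, 52 mm above the bench; axes as the rack's. At rack x = -120 mm when shut, -240 mm when all out. Directly behind it (+x) is the finger well, open from above: 50 mm long in x to a 3 mm divider, 78 mm wide in y, floor 12 mm and side walls 38 mm above the bench; then compartments of black capacitors.
- spool: loose solder spool standing upright, white flanges of 56 mm diameter and solder between, 50 mm high, about 0.25 kg (0.17 to 0.35). Origin: centre of its underside. It stands about 0.2 m in front of the blue rack's origin, in the tray's way.
- bottle: loose teal flux bottle with a white cap, standing, 48 mm diameter, 85 mm high; origin at the centre of its underside. Stands to one side of the spool.
- orange_edge (a point): the same point on the lip of the orange tray, whose rack is built exactly like the blue one; that tray slides as easily and must not be moved
- orange_rack: fixed rack of the orange tray, same shape, size and axes as the blue rack
- dish: loose blue round dish with a few capacitors, 120 mm diameter, 20 mm high; origin at the centre of its underside
- driver: loose red-handled screwdriver lying on the bench, about 200 mm long along its x; between or behind the racks
- brush: loose white-handled brush lying on the bench, about 200 mm long
- pot: loose black pot holding coloured markers, 72 mm diameter, 90 mm high (125 mm with the markers); origin at the centre of its underside
- jar: loose amber jar with black lid, 48 mm diameter, 45 mm high; origin at the centre of its underside
Not all that is in view belongs to the job. What is shaped like the spool but purple or red is not meant.

How it is judged (in metres and radians):
On the way, in this order (a step that is already met when the one before it is completed fails the run):
1. the spool stands wholly clear of the blue tray's path, the tray not yet drawn out ((y of spool in the frame of blue_rack above 0.079 m or y of spool in the frame of blue_rack below -0.079 m or x of spool in the frame of blue_rack below -0.28 m) and value of joint blue_tray below 0.03 m and angle between spool's own z axis and vertical below 0.15 rad), for 0.2 s.
2. a fingertip behind the blue lip draws the tray out (contact force between any of blue_tray_c1, blue_tray_c2 and the fingers above 0.3 N and value of joint blue_tray above 0.04 m), for 0.03 s.
At the end, for the whole second after the job is handed in: the blue tray is out to within 8 mm of its stop and at rest, and the spool stands upright and still on the bench, wholly clear of the tray's path (to one side of the 100 mm strip, or beyond the drawn-out tray's front) (value of joint blue_tray above 0.112 m and velocity of joint blue_tray below 0.01 m/s and (y of spool in the frame of blue_rack above 0.079 m or y of spool in the frame of blue_rack below -0.079 m or x of spool in the frame of blue_rack below -0.28 m) and angle between spool's own z axis and vertical below 0.1 rad and height (world z) of spool below 0.006 m and linear speed of spool below 0.01 m/s); the robot touches nothing.
It fails at once if the spool is lifted off the bench (over 10 mm) or tipped (height (world z) of spool above 0.01 m or angle between spool's own z axis and vertical above 0.4 rad).
It fails at once if the spool is gripped or struck hard (over 20 N from the fingers) (contact force between spool and the fingers above 20 N).
It fails at once if the blue tray runs into the spool (contact force between blue_tray_c0 and spool above 0.5 N).
It fails at once if the blue lip is pinched, pressed from in front and from behind at once (contact force between any of blue_tray_c1, blue_tray_c2 and the fingers above 2 N and contact force between blue_tray_c0 and the fingers above 2 N).
It fails at once if the orange tray is moved (over 10 mm), or another loose thing is moved (over 15 mm) or tipped (distance of orange_edge from where it was at the start of the episode above 0.01 m or distance of any of bottle, dish, driver, brush, pot, jar from where it was at the start of the episode above 0.015 m or angle between any of bottle, pot's own z axis and vertical above 0.3 rad).
It also fails if it takes over 48 s, if anything falls off the work surface, if the arm or the gripper's body presses on something with over 40 N, if the wrist force passes 120 N, or if a joint passes its speed limit or range.

### The arm

A 6-joint arm with a two-finger parallel gripper is mounted at the origin on the work surface. World frame = base frame: x ahead of the robot, y to its left, z up, the work surface at z = 0. Lengths are in mm, angles in rad, forces in N, time in s.
With the tool pointing down it reaches from about 300 to 775 mm from the base axis. Payload 14.6 kg.
Tool frame: the origin (TCP) lies at the very end of the fingers, on their centre line; the grasp point (between the pads) lies 19 mm behind it; z points along the fingers, y is the line along which they close (so a half turn about z gives the same grasp; the last joint's range is limited). The gripper opens to 94 mm and grips with 3 to 60 N. Pads are 16 mm wide; open, the fingers measure 119 mm over their backs; the gripper's body (75 mm by 177 mm) begins 78 mm behind the grasp point.
Start: joints at [1.129, 0.3, 1.521, -0, 1.321, -0.067], TCP at [201.344, 511.81, 205.446] pointing down, gripper open.
Joint ranges: [-3.03, 3.03], [-0.79, 2.21], [0.23, 2.52], [-1.04, 4.18], [0, 3.07], [-2.55, 2.55]. Speed limits (rad/s): [2.22, 2.22, 2.57, 3.14, 3.14, 3.14].

### API

Orientations are given as [roll, pitch, yaw] about the fixed x, y, z axes, in that order (R = Rz(yaw) Ry(pitch) Rx(roll)).
In Python, from cell import manip gives the robot as it stands. The module is installed in compiled form; this text tells all that it offers.
- The arm moves only by the shell command python3 -m inch 'ROWS' [FORCE]. ROWS is JSON, a list of rows, each an object of numbers: "gripper": the opening, from 0 (shut) to 1 (fully open); "dx", "dy", "dz": the shift along the world's x, y, z in m; "wx", "wy", "wz": the turn, a rotation vector about the world's x, y, z in degrees. A call has exactly 5 rows; each row is the pose to reach, as a shift and turn from the pose commanded when the call began; what a row does not reach only later rows make up. A row lasts 1/12 s, in which the tool goes at most 41.7 mm and 7.16 degrees, less where a joint would pass 70% of its speed; a pose out of reach is approached as far as the arm can. A call with a gripper value outside its range is refused whole. The fingers move at their own pace and stop on an object; FORCE is the grip in N (left out, the last holds). Time passes only in rows, so rows that repeat a pose let the fingers close, or fill a call up. It gives the time, the measured TCP pose, the force, the opening and the grip force at its end, in the units of the state.
- manip.read_state(): the state, without advancing time (a new reading comes with each control period).
- manip.camera(name): name is "side" or "top" or "wrist"; returns the picture (420x560x3 uint8, blue, green, red); there is no depth.
- manip.camera_info(name): a dict with "camera_matrix" (3x3 intrinsics, pixels), "R" (3x3) and "t" (3): a world point X has camera coordinates R X + t; the wrist camera has in their place "tool_from_camera" (4x4, takes a point from camera to tool coordinates, whose origin is the TCP and whose axes are the flange's). Camera axes: x right, y down, z forward; pixel columns grow to the right and rows downward; lengths in mm; the calibration is good to about 2 mm. The wrist camera is an equidistant fisheye: a pixel r from the principal point sees the ray r / f radians off the axis. A picture is of the moment at which its call begins: read the wrist's pose just before it. camera_info takes no time and is no camera call.
- manip.sign_off(): hands the job in; it is judged then, once.
The state is a dict: "clock": time; "joints": joint angles; "qd": joint speeds; "effort": joint torques, N m; "eef_pos": TCP position; "eef_rot": TCP orientation; "wrist_force": force on the tool from outside, world axes, zero at the start; "moment": the same for the moment, N m; "finger_gap": finger opening in mm; "finger_force": force on a finger pad.
Only numpy, scipy, OpenCV 4.12 (cv2) and the standard library are available. Lean on these libraries where they do the work, as an engineer would, in place of code of your own. Each camera call takes 0.05 s, during which the arm holds its last target. There are 200 camera calls.

## Working session

There is one attempt and no reset: what is moved stays moved. The work goes in short steps, Python scripts to look and compute and a shell command to move; the robot and the scene stay as the last step left them, time stands still between calls to the robot, and variables do not carry over. Pictures are saved under pics/ and viewed, at most 12 in all, crops included, and the job is handed in when it is done.

```bash
mkdir -p pics; python3 - <<'E'
from cell import manip
import cv2,numpy as np
for n in("top","side"):
    im=manip.camera(n);cv2.imwrite(f"pics/{n}0.png",im)
    i=manip.camera_info(n);print(n,np.round(i["camera_matrix"],1).tolist(),np.round(i["R"],4).tolist(),np.round(i["t"],1).tolist())
print(manip.read_state())
E
```

```text
top [[439.5, 0.0, 277.8], [0.0, 439.5, 213.3], [0.0, 0.0, 1.0]] [[0.0252, -0.9997, 0.0019], [-0.9795, -0.0251, -0.2001], [0.2001, 0.0032, -0.9798]] [-10.6, 607.5, 1096.8]
side [[412.4, 0.0, 282.9], [0.0, 412.4, 214.5], [0.0, 0.0, 1.0]] [[-0.9992, -0.0374, -0.0135], [-0.0069, 0.4969, -0.8678], [0.0392, -0.867, -0.4967]] [574.2, 50.2, 1399.0]
{'clock': 0.1, 'joints': array([ 1.12939946e+00,  3.00419381e-01,  1.52150787e+00,  9.41521861e-06,
        1.32066539e+00, -6.65909195e-02]), 'qd': array([-1.30228283e-04, -9.45930616e-05, -1.26846646e-03,  5.84181355e-04,
       -1.62409545e-03,  3.35278303e-05]), 'effort': array([ 2.98227515e-04, -5.32640183e+01, -3.53288305e+01,  7.09050894e-02,
        2.35149404e-02, -8.94491478e-06]), 'eef_pos': array([201.25129172, 511.61873239, 204.94565806]), 'eef_rot': array([-3.14059548e+00, -7.56410654e-05,  2.76678433e+00]), 'wrist_force': array([ 0.54934281, -0.12135287, -0.24929028]), 'moment': array([ 0.00937998, -0.00613354,  0.01999338]), 'finger_force': 0.0, 'finger_gap': 93.98670968198333}
```

View pics/top0.png

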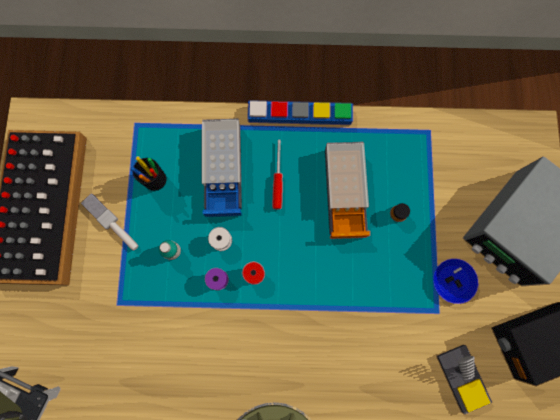

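View pics/side0.png

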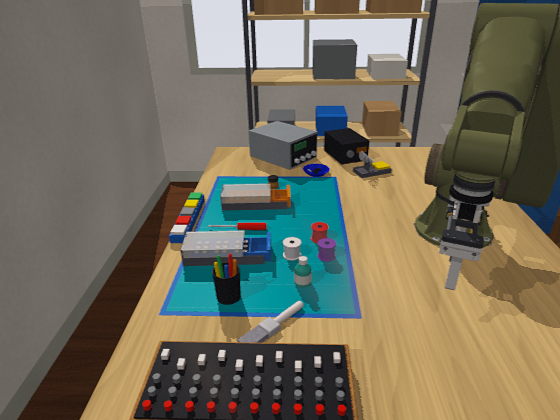

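Top view: the candidates are the white spool (220,239), the purple one (216,279) and the red one (253,273). The white one matches the description. The blue tray's lip is near (223,213) and the bottle is at (170,250). I'll check that choice in a close crop and measure.

```bash
cat > h.py <<'E'
from cell import manip
import cv2,numpy as np
def ray(n,u,v,z):
    i=manip.camera_info(n);K,R,t=[np.array(i[k],float) for k in("camera_matrix","R","t")]
    c=-R.T@t;d=R.T@np.linalg.inv(K)@[u,v,1];return (c+d*(z-c[2])/d[2])[:2]
def blobs(im,lo,hi,amin=20):
    m=cv2.inRange(cv2.cvtColor(im,cv2.COLOR_BGR2HSV),lo,hi)
    return [c for c in cv2.findContours(m,cv2.RETR_EXTERNAL,cv2.CHAIN_APPROX_NONE)[0] if cv2.contourArea(c)>amin]
E
python3 - <<'E'
from h import *
im=cv2.imread("pics/top0.png");s=cv2.imread("pics/side0.png")
a=cv2.resize(im[110:300,130:290],None,fx=3.1,fy=3.1,interpolation=2)
b=cv2.resize(s[195:300,170:350],None,fx=3.0,fy=3,interpolation=2)
cv2.imwrite("pics/c1.png",a);cv2.imwrite("pics/c2.png",b)
def rep(name,n,img,lo,hi,zs,roi):
    x0,y0,x1,y1=roi
    for c in blobs(img[y0:y1,x0:x1],lo,hi):
        c=c+[x0,y0];r=cv2.minAreaRect(c.astype(np.float32))
        print(name,n,np.round(r[0],1),np.round(r[1],1),round(r[2],1),"->",[np.round(ray(n,*r[0],z)).tolist() for z in zs], [np.round(ray(n,*p,zs[0])).tolist() for p in cv2.boxPoints(r)])
rep("spool","top",im,(0,0,150),(180,60,255),[50],(203,225,240,255))
rep("spool","side",s,(0,0,150),(180,60,255),[50],(275,230,305,265))
rep("blue","top",im,(108,140,60),(125,255,255),[52],(195,180,250,222))
rep("cover","top",im,(0,0,110),(180,60,255),[60],(195,115,250,195))
rep("orange","top",im,(5,150,80),(22,255,255),[52],(320,195,380,245))
rep("red","top",im,(0,150,80),(6,255,255),[50],(235,255,270,290))
rep("bottle","top",im,(75,0,120),(180,90,255),[85],(155,235,185,265))
E
```

```text
spool top [219.7 238. ] [22.6 21. ] 11.3 -> [[540.0, 156.0]] [[517.0, 189.0], [572.0, 182.0], [562.0, 123.0], [507.0, 131.0]]
spool side [292.  241.5] [ 9. 18.] 90.0 -> [[540.0, 160.0]] [[569.0, 135.0], [513.0, 134.0], [513.0, 184.0], [567.0, 185.0]]
cover top [220.4 150.8] [63.8 38.1] 88.9 -> [[777.0, 165.0]] [[867.0, 224.0], [872.0, 119.0], [690.0, 108.0], [685.0, 210.0]]
orange top [350.  222.5] [29. 38.] 90.0 -> [[590.0, -187.0]] [[628.0, -136.0], [630.0, -238.0], [552.0, -236.0], [549.0, -136.0]]
red top [253.  272.5] [21. 20.] 90.0 -> [[452.0, 65.0]] [[478.0, 92.0], [480.0, 40.0], [426.0, 38.0], [424.0, 90.0]]
```

View pics/c1.png

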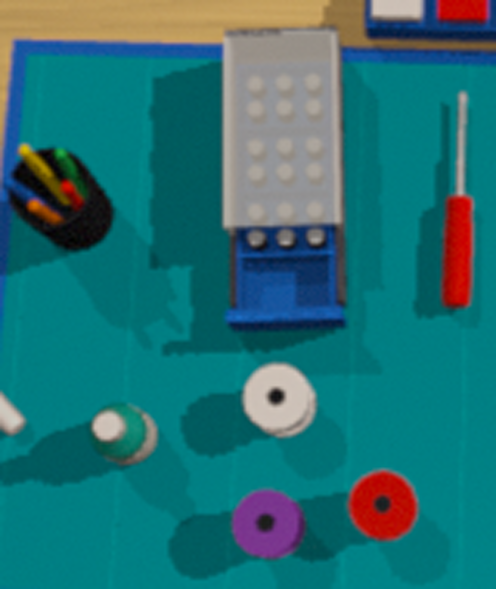

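The crop confirms the white spool at top-view pixel (219,238). The lip's rear edge runs from crop (230,311) to (343,319), and the bottle's cap is at crop (107,427).

```bash
python3 - <<'E'
from h import *
def t(x,y,z): return np.round(ray("top",130+(x+.5)/3.1-.5,110+(y+.5)/3.1-.5,z),1)
for n,p in dict(coverRL=(222,32,60),coverFL=(223,228,60),coverRR=(338,30,60),coverFR=(343,228,60),lipRL=(230,310,52),lipRR=(343,318,52),lipFL=(228,316,52),lipFR=(345,322,52),bottlecap=(107,427,85),bottlebase=(135,440,0),spool=(277,397,50),red=(383,505,50),purple=(266,522,50),driverend=(457,305,15)).items(): print(n,t(*p))
im=cv2.imread("pics/top0.png");hsv=cv2.cvtColor(im,cv2.COLOR_BGR2HSV)
# blue lip lower edge per column
for u in range(202,244,3):
    col=im[204:220,u].astype(int); print(u,[f"{b}/{r}" for b,g,r in col])
E
```

```text
coverRL [864.9 222.4]
coverFL [684.7 210.7]
coverRR [869.5 119.4]
coverFR [687.4 107.2]
lipRL [614.3 201.8]
lipRR [609.8 104.6]
lipFL [609.  203.2]
lipFR [606.3 102.7]
bottlecap [507. 291.]
bottlebase [506.2 287.6]
spool [540.3 157.9]
red [451.6  64.6]
purple [435.1 161.6]
driverend [631.7   7.4]
202 ['94/0', '95/0', '94/0', '93/0', '96/0', '98/0', '114/0', '125/0', '133/5', '119/0', '104/0', '94/0', '94/0', '95/0', '95/0', '94/0']
205 ['59/54', '60/54', '62/57', '58/54', '58/41', '104/27', '159/21', '167/23', '174/20', '150/24', '77/5', '66/11', '76/0', '90/0', '94/0', '94/0']
208 ['129/11', '127/14', '128/8', '130/17', '128/16', '138/19', '159/21', '167/25', '178/23', '150/19', '80/15', '66/14', '74/10', '83/4', '80/0', '80/0']
211 ['143/15', '142/19', '142/18', '141/20', '143/18', '150/20', '161/24', '164/23', '161/18', '147/23', '78/4', '63/3', '71/8', '77/0', '78/0', '75/0']
214 ['146/16', '153/17', '154/22', '154/20', '153/20', '156/18', '162/22', '174/27', '177/22', '132/16', '69/0', '62/0', '71/7', '78/0', '78/0', '77/0']
217 ['158/18', '159/24', '159/21', '160/24', '159/24',
[... 619 characters left out ...]
14', '165/22', '174/24', '151/18', '93/6', '69/14', '66/0', '73/0', '77/0', '77/0', '90/0']
232 ['114/11', '116/16', '117/17', '116/21', '130/19', '156/24', '159/13', '160/19', '150/25', '93/13', '65/1', '67/3', '75/7', '76/0', '85/0', '108/0']
235 ['118/22', '117/21', '115/11', '117/14', '131/19', '163/24', '173/18', '175/26', '150/24', '77/11', '64/7', '69/6', '75/0', '87/0', '108/0', '116/0']
238 ['102/36', '103/38', '102/33', '99/27', '123/30', '159/25', '164/23', '171/23', '151/25', '78/9', '64/10', '75/0', '99/0', '109/0', '116/0', '116/0']
241 ['83/49', '84/50', '82/49', '76/34', '79/13', '101/0', '120/0', '124/0', '121/0', '110/0', '101/0', '96/0', '112/0', '116/0', '115/0', '116/0']
```

View pics/c2.png

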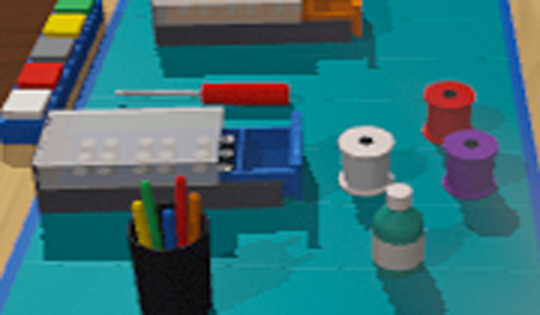

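The side crop agrees: the spool stands just in front of the blue lip, with the bottle on its +y side. Estimates (mm):
- **Spool:** (540,157).
- **Rack:** origin about (746,163), yaw about 0.06, tray about 10 mm out.
- **Bottle:** (507,289).
- **Red spool:** (452,65).

I'll push along -y with the two fingertips 30 mm apart, spread along x, so they cradle the spool.

```bash
python3 -m inch '[{"gripper":0.32,"dx":0.0226,"dy":-0.0203,"wz":-4.3},{"gripper":0.32,"dx":0.0452,"dy":-0.0406,"wz":-8.7},{"gripper":0.32,"dx":0.0678,"dy":-0.0609,"wz":-13},{"gripper":0.32,"dx":0.0904,"dy":-0.0812,"wz":-17.4},{"gripper":0.32,"dx":0.113,"dy":-0.1015,"wz":-21.7}]' 10
python3 -m inch '[{"gripper":0.32,"dx":0.0226,"dy":-0.0203,"wz":-4.3},{"gripper":0.32,"dx":0.0452,"dy":-0.0406,"wz":-8.7},{"gripper":0.32,"dx":0.0678,"dy":-0.0609,"wz":-13},{"gripper":0.32,"dx":0.0904,"dy":-0.0812,"wz":-17.4},{"gripper":0.32,"dx":0.113,"dy":-0.1015,"wz":-21.7}]'
python3 -m inch '[{"gripper":0.32,"dx":0.0226,"dy":-0.0203,"wz":-4.3},{"gripper":0.32,"dx":0.0452,"dy":-0.0406,"wz":-8.7},{"gripper":0.32,"dx":0.0678,"dy":-0.0609,"wz":-13},{"gripper":0.32,"dx":0.0904,"dy":-0.0812,"wz":-17.4},{"gripper":0.32,"dx":0.113,"dy":-0.1015,"wz":-21.7}]'
python3 - <<'E'
from h import *
print(manip.read_state()['eef_pos'],manip.read_state()['eef_rot'],manip.read_state()['joints'])
cv2.imwrite("pics/w1.png",manip.camera("wrist"))
i=manip.camera_info("wrist");print({k:np.round(v,3).tolist() if not isinstance(v,str) else v for k,v in i.items()})
E
```

```text
[201.25129172 511.61873239 204.94565806] [-3.14059548e+00 -7.56410654e-05  2.76678433e+00] [ 1.12939946e+00  3.00419381e-01  1.52150787e+00  9.41521861e-06
  1.32066539e+00 -6.65909195e-02]
{'camera_matrix': [[325.192, 0.0, 278.04], [0.0, 325.192, 212.984], [0.0, 0.0, 1.0]], 'tool_from_camera': [[-0.0, -0.969, -0.246, 70.223], [1.0, 0.0, -0.001, -0.072], [0.001, -0.246, 0.969, -177.564], [0.0, 0.0, 0.0, 1.0]]}validation failed for argument at $[0]...
validation failed for argument at $[0]...
validation failed for argument at $[0]...
```

View pics/w1.png

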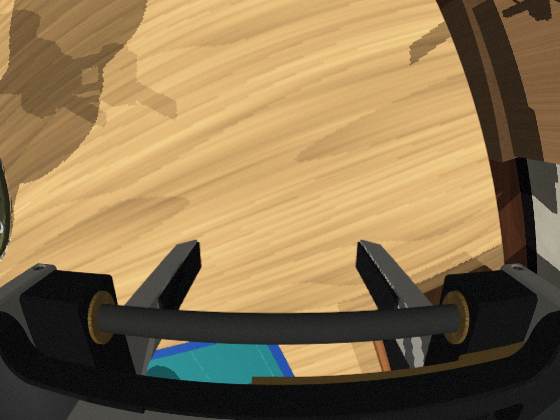

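The rows were refused, so the arm hasn't moved, and the wrist picture shows only bare bench. Each row probably needs every key.

```bash
python3 -m inch '[{"gripper":0.32,"dx":0.0226,"dy":-0.0203,"dz":0,"wx":0,"wy":0,"wz":-4.3},{"gripper":0.32,"dx":0.0452,"dy":-0.0406,"dz":0,"wx":0,"wy":0,"wz":-8.7},{"gripper":0.32,"dx":0.0678,"dy":-0.0609,"dz":0,"wx":0,"wy":0,"wz":-13},{"gripper":0.32,"dx":0.0904,"dy":-0.0812,"dz":0,"wx":0,"wy":0,"wz":-17.4},{"gripper":0.32,"dx":0.113,"dy":-0.1015,"dz":0,"wx":0,"wy":0,"wz":-21.7}]' 10
```

```text
clock: 0.57
eef_pos: [315.1, 409.2, 205.3]
eef_rot: [-3.141, -0.0, 2.384]
wrist_force: [0.3, 1.0, -0.3]
finger_gap: 64.5
finger_force: 0.0
```

```bash
python3 -m inch '[{"gripper":0.32,"dx":0.0226,"dy":-0.0203,"dz":0,"wx":0,"wy":0,"wz":-4.3},{"gripper":0.32,"dx":0.0452,"dy":-0.0406,"dz":0,"wx":0,"wy":0,"wz":-8.7},{"gripper":0.32,"dx":0.0678,"dy":-0.0609,"dz":0,"wx":0,"wy":0,"wz":-13},{"gripper":0.32,"dx":0.0904,"dy":-0.0812,"dz":0,"wx":0,"wy":0,"wz":-17.4},{"gripper":0.32,"dx":0.113,"dy":-0.1015,"dz":0,"wx":0,"wy":0,"wz":-21.7}]' 10
python3 -m inch '[{"gripper":0.32,"dx":0.0226,"dy":-0.0203,"dz":0,"wx":0,"wy":0,"wz":-4.3},{"gripper":0.32,"dx":0.0452,"dy":-0.0406,"dz":0,"wx":0,"wy":0,"wz":-8.7},{"gripper":0.32,"dx":0.0678,"dy":-0.0609,"dz":0,"wx":0,"wy":0,"wz":-13},{"gripper":0.32,"dx":0.0904,"dy":-0.0812,"dz":0,"wx":0,"wy":0,"wz":-17.4},{"gripper":0.32,"dx":0.113,"dy":-0.1015,"dz":0,"wx":0,"wy":0,"wz":-21.7}]' 10
python3 - <<'E'
from h import *
s=manip.read_state();print(s['eef_pos'],s['eef_rot'],s['joints'],s['finger_gap'])
cv2.imwrite("pics/w2.png",manip.camera("wrist"))
E
```

```text
clock: 0.98
eef_pos: [428.2, 307.6, 205.3]
eef_rot: [-3.141, 0.0, 2.006]
wrist_force: [-0.4, -0.0, -0.2]
finger_gap: 31.5
finger_force: 0.0
clock: 1.4
eef_pos: [541.2, 206.1, 205.2]
eef_rot: [-3.141, 0.0, 1.627]
wrist_force: [0.5, 0.2, 0.7]
finger_gap: 30.1
finger_force: 0.0
[541.22604759 206.05908604 205.23414666] [-3.14117013e+00  6.67311421e-05  1.62668187e+00] [3.00523146e-01 3.65419996e-01 1.43462512e+00 3.86002276e-05
 1.34197365e+00 2.44628855e-01] 30.114784423204593
```

View pics/w2.png

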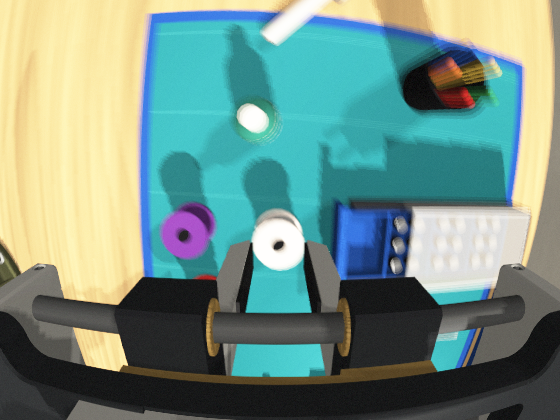

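The wrist view shows the white spool at (280,247), centred between the fingers, with the bottle at (255,118) well behind. I'll descend on the +y side of the spool.

```bash
python3 -m inch '[{"gripper":0.32,"dx":0,"dy":0,"dz":-0.04,"wx":0,"wy":0,"wz":0},{"gripper":0.32,"dx":0,"dy":0.003,"dz":-0.08,"wx":0,"wy":0,"wz":0},{"gripper":0.32,"dx":0,"dy":0.003,"dz":-0.12,"wx":0,"wy":0,"wz":0},{"gripper":0.32,"dx":0,"dy":0.003,"dz":-0.16,"wx":0,"wy":0,"wz":0},{"gripper":0.32,"dx":0,"dy":0.003,"dz":-0.19,"wx":0,"wy":0,"wz":0}]'
python3 -m inch '[{"gripper":0.32,"dx":0,"dy":-0.003,"dz":0,"wx":0,"wy":0,"wz":0},{"gripper":0.32,"dx":0,"dy":-0.006,"dz":0,"wx":0,"wy":0,"wz":0},{"gripper":0.32,"dx":0,"dy":-0.009,"dz":0,"wx":0,"wy":0,"wz":0},{"gripper":0.32,"dx":0,"dy":-0.012,"dz":0,"wx":0,"wy":0,"wz":0},{"gripper":0.32,"dx":0,"dy":-0.014,"dz":0,"wx":0,"wy":0,"wz":0}]'
```

```text
clock: 1.87
eef_pos: [539.0, 209.9, 12.1]
eef_rot: [-3.139, 0.001, 1.631]
wrist_force: [0.5, 0.2, 0.1]
finger_gap: 29.9
finger_force: 0.0
clock: 2.28
eef_pos: [541.4, 196.1, 17.6]
eef_rot: [3.138, -0.001, 1.63]
wrist_force: [-0.3, -0.4, 0.3]
finger_gap: 30.0
finger_force: 0.0
```

```bash
for k in 1; do python3 -m inch '[{"gripper":0.32,"dx":0,"dy":-0.002,"dz":0,"wx":0,"wy":0,"wz":0},{"gripper":0.32,"dx":0,"dy":-0.004,"dz":0,"wx":0,"wy":0,"wz":0},{"gripper":0.32,"dx":0,"dy":-0.006,"dz":0,"wx":0,"wy":0,"wz":0},{"gripper":0.32,"dx":0,"dy":-0.008,"dz":0,"wx":0,"wy":0,"wz":0},{"gripper":0.32,"dx":0,"dy":-0.010,"dz":0,"wx":0,"wy":0,"wz":0}]'; done
python3 -m inch '[{"gripper":0.32,"dx":0,"dy":-0.003,"dz":0,"wx":0,"wy":0,"wz":0},{"gripper":0.32,"dx":0,"dy":-0.006,"dz":0,"wx":0,"wy":0,"wz":0},{"gripper":0.32,"dx":0.001,"dy":-0.009,"dz":0,"wx":0,"wy":0,"wz":0},{"gripper":0.32,"dx":0.001,"dy":-0.012,"dz":0,"wx":0,"wy":0,"wz":0},{"gripper":0.32,"dx":0.001,"dy":-0.015,"dz":0,"wx":0,"wy":0,"wz":0}]'
python3 -m inch '[{"gripper":0.32,"dx":0,"dy":-0.003,"dz":0,"wx":0,"wy":0,"wz":0},{"gripper":0.32,"dx":0,"dy":-0.006,"dz":0,"wx":0,"wy":0,"wz":0},{"gripper":0.32,"dx":0.001,"dy":-0.009,"dz":0,"wx":0,"wy":0,"wz":0},{"gripper":0.32,"dx":0.001,"dy":-0.012,"dz":0,"wx":0,"wy":0,"wz":0},{"gripper":0.32,"dx":0.001,"dy":-0.015,"dz":0,"wx":0,"wy":0,"wz":0}]'
python3 - <<'E'
from h import *
cv2.imwrite("pics/w3.png",manip.camera("wrist"))
E
```

```text
clock: 2.7
eef_pos: [540.4, 186.3, 15.6]
eef_rot: [3.141, -0.0, 1.631]
wrist_force: [0.5, 1.7, 1.2]
finger_gap: 30.3
finger_force: 0.8
clock: 3.12
eef_pos: [541.4, 171.0, 15.4]
eef_rot: [3.142, -0.0, 1.631]
wrist_force: [0.7, 1.6, 1.3]
finger_gap: 30.3
finger_force: 0.9
clock: 3.53
eef_pos: [542.4, 156.0, 15.4]
eef_rot: [3.142, 0.0, 1.631]
wrist_force: [-0.7, 1.0, 1.5]
finger_gap: 29.8
finger_force: 0.9
```

View pics/w3.png

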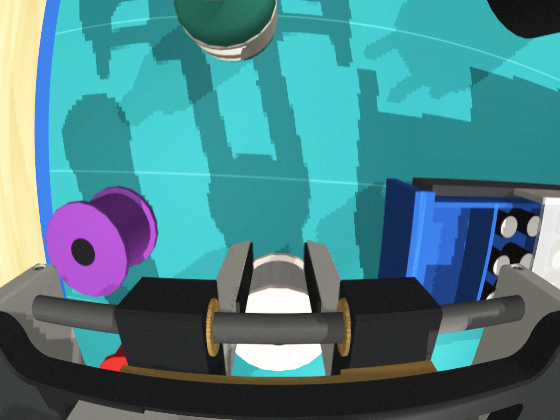

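The spool (white, about (285,300)) is cradled upright between the fingers at about 1.5 N, and the tray and bottle are clear. I'll carry on pushing.

```bash
python3 -m inch '[{"gripper":0.32,"dx":0,"dy":-0.004,"dz":0,"wx":0,"wy":0,"wz":0},{"gripper":0.32,"dx":0,"dy":-0.009,"dz":0,"wx":0,"wy":0,"wz":0},{"gripper":0.32,"dx":0.001,"dy":-0.014,"dz":0,"wx":0,"wy":0,"wz":0},{"gripper":0.32,"dx":0.001,"dy":-0.019,"dz":0,"wx":0,"wy":0,"wz":0},{"gripper":0.32,"dx":0.001,"dy":-0.024,"dz":0,"wx":0,"wy":0,"wz":0}]'
python3 -m inch '[{"gripper":0.32,"dx":0,"dy":-0.005,"dz":0,"wx":0,"wy":0,"wz":0},{"gripper":0.32,"dx":0,"dy":-0.010,"dz":0,"wx":0,"wy":0,"wz":0},{"gripper":0.32,"dx":0.001,"dy":-0.015,"dz":0,"wx":0,"wy":0,"wz":0},{"gripper":0.32,"dx":0.001,"dy":-0.020,"dz":0,"wx":0,"wy":0,"wz":0},{"gripper":0.32,"dx":0.001,"dy":-0.025,"dz":0,"wx":0,"wy":0,"wz":0}]'
python3 -m inch '[{"gripper":0.32,"dx":0,"dy":-0.005,"dz":0,"wx":0,"wy":0,"wz":0},{"gripper":0.32,"dx":0,"dy":-0.010,"dz":0,"wx":0,"wy":0,"wz":0},{"gripper":0.32,"dx":0.001,"dy":-0.014,"dz":0,"wx":0,"wy":0,"wz":0},{"gripper":0.32,"dx":0.001,"dy":-0.018,"dz":0,"wx":0,"wy":0,"wz":0},{"gripper":0.32,"dx":0.001,"dy":-0.021,"dz":0,"wx":0,"wy":0,"wz":0}]'
python3 -m inch '[{"gripper":0.32,"dx":0,"dy":0,"dz":0,"wx":0,"wy":0,"wz":0},{"gripper":0.32,"dx":0,"dy":0.005,"dz":0,"wx":0,"wy":0,"wz":0},{"gripper":0.32,"dx":0,"dy":0.012,"dz":0,"wx":0,"wy":0,"wz":0},{"gripper":0.32,"dx":0,"dy":0.024,"dz":0,"wx":0,"wy":0,"wz":0},{"gripper":0.32,"dx":0,"dy":0.036,"dz":0,"wx":0,"wy":0,"wz":0}]'
python3 -m inch '[{"gripper":0.32,"dx":0,"dy":0.01,"dz":0.02,"wx":0,"wy":0,"wz":0},{"gripper":0.2,"dx":0,"dy":0.02,"dz":0.05,"wx":0,"wy":0,"wz":0},{"gripper":0.1,"dx":0,"dy":0.03,"dz":0.08,"wx":0,"wy":0,"wz":0},{"gripper":0,"dx":0,"dy":0.034,"dz":0.11,"wx":0,"wy":0,"wz":0},{"gripper":0,"dx":0,"dy":0.034,"dz":0.14,"wx":0,"wy":0,"wz":0}]'
python3 - <<'E'
from h import *
s=manip.read_state();print(s['eef_pos'],s['eef_rot'],s['joints'],s['finger_gap'])
cv2.imwrite("pics/w4.png",manip.camera("wrist"));cv2.imwrite("pics/side4.png",manip.camera("side"))
E
```

```text
clock: 4.0
eef_pos: [543.4, 131.7, 15.4]
eef_rot: [-3.142, 0.0, 1.63]
wrist_force: [0.4, 1.5, 0.9]
finger_gap: 29.9
finger_force: 0.8
clock: 4.42
eef_pos: [544.4, 106.8, 15.4]
eef_rot: [3.142, 0.0, 1.631]
wrist_force: [-0.2, 1.1, 0.9]
finger_gap: 29.8
finger_force: 0.8
clock: 4.83
eef_pos: [545.4, 85.9, 15.4]
eef_rot: [3.142, 0.0, 1.63]
wrist_force: [-0.6, 1.5, 0.1]
finger_gap: 30.1
finger_force: 0.8
clock: 5.25
eef_pos: [545.3, 123.6, 15.4]
eef_rot: [-3.142, -0.0, 1.631]
wrist_force: [0.7, 0.3, 0.0]
finger_gap: 29.9
finger_force: 0.0
clock: 5.67
eef_pos: [544.8, 158.5, 157.0]
eef_rot: [3.142, -0.0, 1.633]
wrist_force: [-0.1, -0.1, -1.1]
finger_gap: 6.9
finger_force: 0.0
[544.83541147 158.53410368 156.96230184] [ 3.14156537e+00 -1.34551203e-04  1.63259787e+00] [2.18550147e-01 3.81140122e-01 1.52859937e+00 1.36405793e-04
 1.23180521e+00 1.56703252e-01] 6.947255739185779
```

View pics/w4.png

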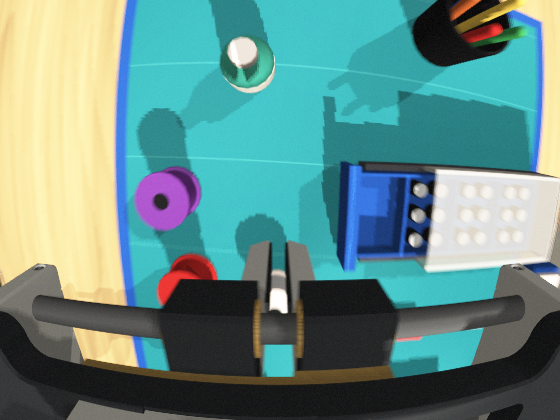

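The lip's rear edge in this view runs from about (360,163) to (355,268), and the well lies between it and the divider at x≈405. I'll turn those pixels into positions and measure the spool from the side picture.

```bash
python3 - <<'E'
from h import *
from scipy.spatial.transform import Rotation as Ro
s=manip.read_state();R=Ro.from_euler('xyz',s['eef_rot']).as_matrix();p=s['eef_pos'];i=manip.camera_info("wrist")
K=np.array(i['camera_matrix']);T=np.array(i['tool_from_camera'])
def w(u,v,z):
    a=np.array([u-K[0,2],v-K[1,2]])/K[0,0];r=np.hypot(*a);d=np.r_[a/r*np.sin(r),np.cos(r)]
    d=R@T[:3,:3]@d;c=p+R@T[:3,3];return np.round((c+d*(z-c[2])/d[2])[:2],1)
for n,q in dict(rear1=(360,163,52),rearmid=(359,215,52),rear2=(355,268,52),front1=(341,163,52),front2=(339,270,52),div=(407,215,38),cov1=(435,170,60),cov2=(425,270,60),bottlecap=(242,52,85),red=(182,283,50)).items(): print(n,w(*q))
im=cv2.imread("pics/w4.png");print([tuple(im[200,u]) [0:3:2] for u in range(334,372,2)])
sd=cv2.imread("pics/side4.png")
for c in blobs(sd[200:280,260:330],(0,0,150),(180,60,255)):
    (x,y,wd,h)=cv2.boundingRect(c);print(x+260,y+200,wd,h)
cv2.imwrite("pics/s4.png",cv2.resize(sd[150:310,170:370],None,fx=3,fy=3,interpolation=2))
E
```

```text
rear1 [619.4 207.3]
rearmid [623.9 159.1]
rear2 [627.2 105.6]
front1 [601.9 205.8]
front2 [611.3 103. ]
div [679.1 158.7]
cov1 [692.2 208.6]
cov2 [700.3 108.1]
bottlecap [512.2 291.3]
red [456.1  77.4]
[(np.uint8(105), np.uint8(33)), (np.uint8(104), np.uint8(33)), (np.uint8(99), np.uint8(28)), (np.uint8(75), np.uint8(20)), (np.uint8(79), np.uint8(24)), (np.uint8(74), np.uint8(17)), (np.uint8(73), np.uint8(17)), (np.uint8(180), np.uint8(42)), (np.uint8(236), np.uint8(64)), (np.uint8(240), np.uint8(66)), (np.uint8(237), np.uint8(64)), (np.uint8(229), np.uint8(60)), (np.uint8(229), np.uint8(59)), (np.uint8(228), np.uint8(59)), (np.uint8(229), np.uint8(58)), (np.uint8(228), np.uint8(57)), (np.uint8(229), np.uint8(57)), (np.uint8(230), np.uint8(61)), (np.uint8(227), np.uint8(55))]
299 256 8 5
282 220 18 9
```

View pics/s4.png

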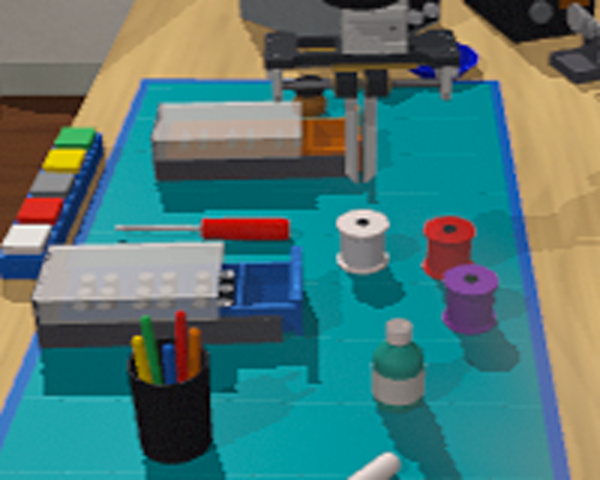

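The spool stands upright beside the path at crop (362,240), clear of the red spool and the driver, and nothing else has moved. Next I'll go over the finger well (x≈645, y≈157) with the fingers shut, then descend.

```bash
python3 - <<'E'
from h import *
q=ray("side",290.8,224.3,50)-[746,162.6];a=.062;print("spool in rack",q@[np.cos(a),np.sin(a)],q@[-np.sin(a),np.cos(a)])
E
python3 -m inch '[{"gripper":0,"dx":0.025,"dy":0,"dz":0,"wx":0,"wy":0,"wz":0},{"gripper":0,"dx":0.05,"dy":0,"dz":0,"wx":0,"wy":0,"wz":0},{"gripper":0,"dx":0.075,"dy":0,"dz":0,"wx":0,"wy":0,"wz":0},{"gripper":0,"dx":0.1,"dy":0,"dz":0,"wx":0,"wy":0,"wz":0},{"gripper":0,"dx":0.1,"dy":0,"dz":0,"wx":0,"wy":0,"wz":0}]'
python3 -m inch '[{"gripper":0,"dx":0,"dy":0,"dz":-0.03,"wx":0,"wy":0,"wz":0},{"gripper":0,"dx":0,"dy":0,"dz":-0.06,"wx":0,"wy":0,"wz":0},{"gripper":0,"dx":0,"dy":0,"dz":-0.08,"wx":0,"wy":0,"wz":0},{"gripper":0,"dx":0,"dy":0,"dz":-0.09,"wx":0,"wy":0,"wz":0},{"gripper":0,"dx":0,"dy":0,"dz":-0.095,"wx":0,"wy":0,"wz":0}]'
python3 - <<'E'
from h import *
im=manip.camera("wrist");t=manip.camera("top")
cv2.imwrite("pics/w5.png",np.hstack([cv2.resize(im,None,fx=.8,fy=.8),cv2.resize(t[170:280,170:280],(336,336),interpolation=2)]))
E
```

```text
spool in rack -206.09903757363162 -91.43687406810109
clock: 6.18
eef_pos: [647.5, 157.0, 153.5]
eef_rot: [-3.14, 0.0, 1.63]
wrist_force: [-1.3, -0.8, -0.8]
finger_gap: 0.7
finger_force: 0.0
clock: 6.6
eef_pos: [644.3, 157.0, 58.5]
eef_rot: [-3.139, 0.0, 1.631]
wrist_force: [1.4, 0.7, -0.5]
finger_gap: 0.4
finger_force: 0.0
```

View pics/w5.png

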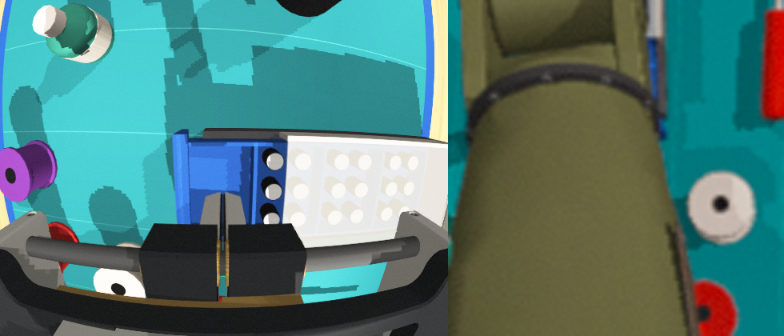

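The spool is at about rack y -91 (needs to be below -79). In the left half, the fingertips at (203–245,195) sit inside the well, between the lip at x≈190 and the divider at x≈254. I'll go down and start drawing the tray out.

```bash
python3 -m inch '[{"gripper":0,"dx":-0.001,"dy":0,"dz":-0.007,"wx":0,"wy":0,"wz":0},{"gripper":0,"dx":-0.002,"dy":0,"dz":-0.015,"wx":0,"wy":0,"wz":0},{"gripper":0,"dx":-0.002,"dy":0,"dz":-0.023,"wx":0,"wy":0,"wz":0},{"gripper":0,"dx":-0.002,"dy":0,"dz":-0.031,"wx":0,"wy":0,"wz":0},{"gripper":0,"dx":-0.002,"dy":0,"dz":-0.031,"wx":0,"wy":0,"wz":0}]'
python3 -m inch '[{"gripper":0,"dx":-0.002,"dy":0,"dz":0,"wx":0,"wy":0,"wz":0},{"gripper":0,"dx":-0.005,"dy":0,"dz":0,"wx":0,"wy":0,"wz":0},{"gripper":0,"dx":-0.008,"dy":0,"dz":0,"wx":0,"wy":0,"wz":0},{"gripper":0,"dx":-0.011,"dy":-0.001,"dz":0,"wx":0,"wy":0,"wz":0},{"gripper":0,"dx":-0.014,"dy":-0.001,"dz":0,"wx":0,"wy":0,"wz":0}]'
```

```text
clock: 7.12
eef_pos: [642.5, 156.1, 27.4]
eef_rot: [-3.139, 0.0, 1.631]
wrist_force: [-0.8, 0.2, 0.1]
finger_gap: 0.5
finger_force: 0.0
clock: 7.53
eef_pos: [629.3, 155.1, 29.9]
eef_rot: [3.141, 0.0, 1.631]
wrist_force: [2.7, -1.1, 0.3]
finger_gap: 0.5
finger_force: 1.1
```

```bash
python3 -m inch '[{"gripper":0,"dx":-0.003,"dy":0,"dz":0,"wx":0,"wy":0,"wz":0},{"gripper":0,"dx":-0.006,"dy":0,"dz":0,"wx":0,"wy":0,"wz":0},{"gripper":0,"dx":-0.009,"dy":0,"dz":0,"wx":0,"wy":0,"wz":0},{"gripper":0,"dx":-0.012,"dy":-0.001,"dz":0,"wx":0,"wy":0,"wz":0},{"gripper":0,"dx":-0.015,"dy":-0.001,"dz":0,"wx":0,"wy":0,"wz":0}]'
```

```text
clock: 7.95
eef_pos: [614.2, 154.3, 29.6]
eef_rot: [3.141, -0.0, 1.631]
wrist_force: [1.8, -1.5, 0.8]
finger_gap: 0.4
finger_force: 1.1
```

It's drawing at about 2 N and nothing is snagging. About 95 mm remain.

```bash
python3 -m inch '[{"gripper":0,"dx":-0.004,"dy":0,"dz":0,"wx":0,"wy":0,"wz":0},{"gripper":0,"dx":-0.010,"dy":-0.001,"dz":0,"wx":0,"wy":0,"wz":0},{"gripper":0,"dx":-0.016,"dy":-0.001,"dz":0,"wx":0,"wy":0,"wz":0},{"gripper":0,"dx":-0.022,"dy":-0.001,"dz":0,"wx":0,"wy":0,"wz":0},{"gripper":0,"dx":-0.028,"dy":-0.002,"dz":0,"wx":0,"wy":0,"wz":0}]'
python3 -m inch '[{"gripper":0,"dx":-0.006,"dy":0,"dz":0,"wx":0,"wy":0,"wz":0},{"gripper":0,"dx":-0.012,"dy":-0.001,"dz":0,"wx":0,"wy":0,"wz":0},{"gripper":0,"dx":-0.018,"dy":-0.001,"dz":0,"wx":0,"wy":0,"wz":0},{"gripper":0,"dx":-0.024,"dy":-0.001,"dz":0,"wx":0,"wy":0,"wz":0},{"gripper":0,"dx":-0.030,"dy":-0.002,"dz":0,"wx":0,"wy":0,"wz":0}]'
python3 -m inch '[{"gripper":0,"dx":-0.006,"dy":0,"dz":0,"wx":0,"wy":0,"wz":0},{"gripper":0,"dx":-0.010,"dy":-0.001,"dz":0,"wx":0,"wy":0,"wz":0},{"gripper":0,"dx":-0.014,"dy":-0.001,"dz":0,"wx":0,"wy":0,"wz":0},{"gripper":0,"dx":-0.017,"dy":-0.001,"dz":0,"wx":0,"wy":0,"wz":0},{"gripper":0,"dx":-0.020,"dy":-0.001,"dz":0,"wx":0,"wy":0,"wz":0}]'
python3 -m inch '[{"gripper":0,"dx":-0.002,"dy":0,"dz":0,"wx":0,"wy":0,"wz":0},{"gripper":0,"dx":-0.004,"dy":0,"dz":0,"wx":0,"wy":0,"wz":0},{"gripper":0,"dx":-0.006,"dy":0,"dz":0,"wx":0,"wy":0,"wz":0},{"gripper":0,"dx":-0.008,"dy":0,"dz":0,"wx":0,"wy":0,"wz":0},{"gripper":0,"dx":-0.010,"dy":-0.001,"dz":0,"wx":0,"wy":0,"wz":0}]'
```

```text
clock: 8.37
eef_pos: [585.6, 152.5, 29.4]
eef_rot: [-3.141, -0.0, 1.631]
wrist_force: [2.2, 1.2, 0.2]
finger_gap: 0.8
finger_force: 1.1
clock: 8.78
eef_pos: [555.8, 150.4, 29.5]
eef_rot: [3.141, -0.0, 1.631]
wrist_force: [1.3, 2.4, -1.1]
finger_gap: 0.6
finger_force: 1.1
clock: 9.2
eef_pos: [536.1, 149.2, 29.5]
eef_rot: [3.142, 0.0, 1.631]
wrist_force: [2.6, -0.6, -0.2]
finger_gap: 0.8
finger_force: 1.1
clock: 9.62
eef_pos: [526.2, 148.5, 29.4]
eef_rot: [3.142, -0.0, 1.631]
wrist_force: [2.7, 2.0, -0.6]
finger_gap: 0.5
finger_force: 1.0
```

```bash
python3 -m inch '[{"gripper":0,"dx":-0.001,"dy":0,"dz":0,"wx":0,"wy":0,"wz":0},{"gripper":0,"dx":-0.002,"dy":0,"dz":0,"wx":0,"wy":0,"wz":0},{"gripper":0,"dx":-0.003,"dy":0,"dz":0,"wx":0,"wy":0,"wz":0},{"gripper":0,"dx":-0.004,"dy":0,"dz":0,"wx":0,"wy":0,"wz":0},{"gripper":0,"dx":-0.005,"dy":0,"dz":0,"wx":0,"wy":0,"wz":0}]'
python3 -m inch '[{"gripper":0,"dx":-0.001,"dy":0,"dz":0,"wx":0,"wy":0,"wz":0},{"gripper":0,"dx":-0.001,"dy":0,"dz":0,"wx":0,"wy":0,"wz":0},{"gripper":0,"dx":-0.002,"dy":0,"dz":0,"wx":0,"wy":0,"wz":0},{"gripper":0,"dx":-0.002,"dy":0,"dz":0,"wx":0,"wy":0,"wz":0},{"gripper":0,"dx":-0.002,"dy":0,"dz":0,"wx":0,"wy":0,"wz":0}]'
```

```text
clock: 10.03
eef_pos: [522.6, 148.3, 29.6]
eef_rot: [3.138, -0.0, 1.631]
wrist_force: [16.5, 0.3, -10.7]
finger_gap: 0.3
finger_force: 8.5
clock: 10.45
eef_pos: [522.6, 148.3, 29.8]
eef_rot: [3.133, -0.0, 1.63]
wrist_force: [26.2, -0.1, -16.1]
finger_gap: 0.5
finger_force: 13.0
```

The force has risen to 26 N with no further travel, so the tray is at its stop. I'll ease back within the well, then rise.

```bash
python3 -m inch '[{"gripper":0,"dx":0.003,"dy":0,"dz":0,"wx":0,"wy":0,"wz":0},{"gripper":0,"dx":0.007,"dy":0,"dz":0,"wx":0,"wy":0,"wz":0},{"gripper":0,"dx":0.012,"dy":0,"dz":0,"wx":0,"wy":0,"wz":0},{"gripper":0,"dx":0.016,"dy":0,"dz":0,"wx":0,"wy":0,"wz":0},{"gripper":0,"dx":0.016,"dy":0,"dz":0,"wx":0,"wy":0,"wz":0}]'
python3 -m inch '[{"gripper":0,"dx":0,"dy":0,"dz":0.01,"wx":0,"wy":0,"wz":0},{"gripper":0,"dx":0,"dy":0,"dz":0.04,"wx":0,"wy":0,"wz":0},{"gripper":0,"dx":0,"dy":0,"dz":0.08,"wx":0,"wy":0,"wz":0},{"gripper":0,"dx":0,"dy":0,"dz":0.12,"wx":0,"wy":0,"wz":0},{"gripper":0,"dx":0,"dy":0,"dz":0.16,"wx":0,"wy":0,"wz":0}]'
python3 -m inch '[{"gripper":0,"dx":-0.02,"dy":0.03,"dz":0,"wx":0,"wy":0,"wz":0},{"gripper":0,"dx":-0.04,"dy":0.06,"dz":0,"wx":0,"wy":0,"wz":0},{"gripper":0,"dx":-0.06,"dy":0.09,"dz":0,"wx":0,"wy":0,"wz":0},{"gripper":0,"dx":-0.08,"dy":0.12,"dz":0,"wx":0,"wy":0,"wz":0},{"gripper":0,"dx":-0.1,"dy":0.15,"dz":0,"wx":0,"wy":0,"wz":0}]'
python3 -m inch '[{"gripper":0,"dx":-0.02,"dy":0.03,"dz":0,"wx":0,"wy":0,"wz":0},{"gripper":0,"dx":-0.04,"dy":0.06,"dz":0,"wx":0,"wy":0,"wz":0},{"gripper":0,"dx":-0.06,"dy":0.09,"dz":0,"wx":0,"wy":0,"wz":0},{"gripper":0,"dx":-0.06,"dy":0.12,"dz":0,"wx":0,"wy":0,"wz":0},{"gripper":0,"dx":-0.06,"dy":0.12,"dz":0,"wx":0,"wy":0,"wz":0}]'
python3 - <<'E'
from h import *
t=manip.camera("top");cv2.imwrite("pics/t6.png",cv2.resize(t[110:300,100:300],None,fx=3,fy=3,interpolation=2))
E
```

```text
clock: 10.87
eef_pos: [535.9, 148.3, 29.4]
eef_rot: [-3.142, 0.0, 1.631]
wrist_force: [-0.1, 0.9, -1.0]
finger_gap: 0.4
finger_force: 0.0
clock: 11.28
eef_pos: [534.6, 148.2, 192.1]
eef_rot: [-3.141, -0.0, 1.631]
wrist_force: [-0.2, -0.2, -1.5]
finger_gap: 0.2
finger_force: 0.0
clock: 11.7
eef_pos: [433.9, 299.4, 190.4]
eef_rot: [3.141, -0.0, 1.63]
wrist_force: [0.3, 0.5, 0.1]
finger_gap: 0.4
finger_force: 0.0
clock: 12.12
eef_pos: [373.6, 422.0, 190.1]
eef_rot: [3.141, -0.001, 1.634]
wrist_force: [0.2, -0.4, 0.1]
finger_gap: 0.4
finger_force: 0.0
```

View pics/t6.png

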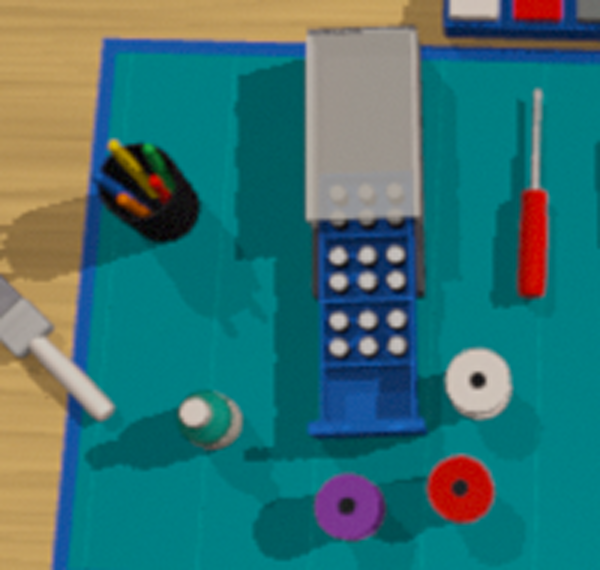

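The tray is fully out, with its lip at crop (367,428). The spool stands clear at (478,380), everything else is where it was, and the arm is clear. I'll hand it in.

```bash
python3 -c "
from cell import manip
print(manip.sign_off())"
```

```text
the job is handed in; nothing more can be done
None
```

The job is handed in (the judge's verdict wasn't shown): the white spool was pushed aside and stands upright clear of the path, the blue tray is drawn out to its stop, and the last picture shows nothing else nearby moved.

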